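Refit the press grill's removable plate and shut the lid

TASK

The washed lower plate of the press grill lies beside it. Put it back: get its rear tongue under the steel lip at the back of the grill's bed and then, with the lid still open, press the spout end down through the front notch until the plate lies flat on the bed floor and the front catch has sprung back over it. Then shut the lid fully, and leave the things standing round about where they are.

Things in the scene. Friction and masses are not known exactly. Their poses are not given: they have to be found in the camera images.
- grill: press grill base, black, fixed, 180 (x) x 194 (y) mm, rim at z = 73 mm. Origin on the worktop under its bed's centre; z up, +x to its rear (hinge), -x to its front (robot side). Bed: recess, flat floor at z = 45 mm, x = -66.5 to 66.5 mm, 160 mm across y. The plate is 130 mm long, so the lip stops it dropping in level: the tongue goes under the lip first, front up.
- plate: loose grill plate, dark metal, ribbed, about 0.22 kg, flat on the worktop left or right of the grill, ribs up, spout roughly towards the robot. Origin at the centre of its underside; z up, +x to its rear tongue, -x to its spout. Pan 150 mm wide, x = -65 (front edge) to 51 mm, rim 10 mm high; then the tongue, flat, 118 mm wide, 6 mm thick, to x = 65 mm.
- plate_spout (a point): grip point in the middle of the plate's spout (plate x = -98 mm, 9 mm above its underside). The spout is a straight channel 36 mm wide outside, 10 mm inside, 18 mm high from the plate's underside, from plate x = -65 to -115 mm: the place to grip across, push and press.
- plate_rear (a point): middle of the tongue's rear edge, at the underside (plate x = 65 mm). With the plate home: grill x = 62 to 66.5 mm, z = 45 mm. The plate can lie tilted 0.23 rad with its tongue on the floor in front of the lip and its front edge on the front wall's rim; pushed back from there to the rear wall, it drops onto the catch.
- plate_front (a point): middle of the pan's front edge, at the underside (plate x = -65 mm). With the plate home: grill z = 45 mm
- grill_lip (a point): middle of the front lower edge of the steel lip (grill x = 56.5, z = 54.5 mm; axes as the grill). The lip is 124 mm wide and stands out 10 mm from the bed's rear wall, which is at grill x = 66.5 mm; its underside is 9.5 mm above the floor; it is 6 mm thick.
- grill_notch (a point): middle of the notch in the bed's front wall, at floor level (grill x = -72.5, z = 45 mm; axes as the grill). The wall is 12 mm thick (x = -66.5 to -78.5 mm), 28 mm high above the floor; the notch is 44 mm wide, rounded to 56 mm at the rim, and takes the plate's spout.
- catch (a joint): spring catch, m: 0 at rest, to 0.009 pushed out. Two steel noses in the front wall at grill y = +-52 mm stand 6 mm into the bed, bevelled above, underside 11.5 mm over the floor. They hold the plate's front 15 to 20 mm above the floor until it is pressed past them (5 to 15 N at the spout), then spring back over its edge.
- lid (a joint): lid hinge, rad: 0 shut, 1.57 upright, at most 1.75 (leaning back); starts at 1.5 to 1.72. Stiff: it stays where it is left and must be pushed all the way down, 1 to 6 N at the handle.
- lid_hinge (a point): point on the lid's hinge axis (along the grill's y), at its middle: grill x = 88, z = 73 mm; axes as the grill
- lid_handle (a point): middle of the lid's black handle bar, 100 mm long, 15 mm thick, along the grill's y; 195 mm from the hinge axis along the lid and 26 mm from it towards the lid's outer face. The shell, 194 mm wide and 36 mm thick, ends 170 mm from the hinge; its steel outer face looks up when shut, to the back when open.
- copper_tin: copper-coloured round tin with a lid, 69 mm across, 102 mm high, standing at the back; origin at the centre of its underside. Leave it alone.
- tea_box: cardboard tea box, 69 x 133 x 71 mm, at the back; origin at the centre of its underside. Leave it alone.
- egg_timer: round egg timer, 61 mm across, 58 mm high, behind the right-hand work place; origin at the centre of its underside. Leave it alone.
- garlic_1: garlic bulb, about 50 mm, at the front right of the worktop; origin under its centre. Leave it alone.

How it is judged:
By the outcome, as a careful person would: the job done as asked, in the order asked, and still so for the second after the job is handed in, with the robot touching nothing.
It also fails if it takes over 69 s, if anything falls off the work surface, if the arm or the gripper's body presses on something with over 40 N, if the wrist force passes 120 N, or if a joint passes its speed limit or range.

ROBOT

A 6-joint arm with a two-finger parallel gripper is mounted at the origin on a cart in front of the work surface, level with it; the furniture and walls round the work are solid. World frame = base frame: x ahead of the robot, y to its left, z up, the work surface at z = 0. Lengths are in m, angles in degrees, forces in N, time in s.
With the tool pointing down it reaches from about 0.25 to 0.725 m from the base axis. Payload 9.7 kg.
Tool frame: the origin (TCP) lies on the mounting face of the last link; the fingertips stand 173 mm ahead of it and the grasp point (between the pads) lies 155 mm ahead of it; z points along the fingers, y is the line along which they close (so a half turn about z gives the same grasp; the last joint's range is limited). The gripper opens to 85 mm and grips with 20 to 120 N. Pads are 22 mm wide; open, the fingers measure 114 mm over their backs; the gripper's body (76 mm by 85 mm) begins 54 mm behind the grasp point. The pads swing forward as they close: fully open they stand 13 mm farther back than shut.
Start: joints at [-72.938, 4.979, 10.078, 95.1, 0, 90], TCP at [0.161, -0.526, 0.405] pointing down, gripper open.
Joint ranges: [-179.16, 179.16], [-48.56, 103.87], [-65.8, 70.77], [-126.05, 130.52], [-82.76, 87.17], [-180, 180]. Speed limits (degrees/s): [127.2, 127.2, 147.25, 180, 180, 180].

INTERFACE

Orientations are given as [roll, pitch, yaw] about the fixed x, y, z axes, in that order (R = Rz(yaw) Ry(pitch) Rx(roll)).
In Python, from workcell import bot, camera, camera_model, outline_of, pinpoint gives the robot as it stands.
- The arm moves only by the tool move_arm, never from a script. Its arguments are lists of equal length, an entry for each row: "jaw": the closure, from 0 (fully open) to 1 (shut); "delta_pos": the shift along the world's x, y, z in m, a list of three; "yaw": the turn about the world's z in rad. In form: {"jaw": [jaw, ...], "delta_pos": [[dx, dy, dz], ...], "yaw": [yaw, ...]}. A call has 1 to 10 rows; each row shifts and turns the commanded pose from where the row before left it; what a row does not reach is not made up. A row lasts 1/12 s, in which the tool goes at most 41.7 mm and 7.16 degrees, less where a joint would pass 70% of its speed; a pose out of reach is approached as far as the arm can. A call with a gripper value outside its range is refused whole. The fingers move at their own pace and stop on an object; "force" is the grip in N (left out, the last holds). Time passes only in rows, so rows that do not move let the fingers close. It gives the time, the measured TCP pose, the force, the opening and the grip force at its end, in the units of the state.
- bot.get_obs(): the state, without advancing time (a new reading comes with each control period).
- camera(name): name is "side" or "top"; returns the picture (480x640x3 uint8, red, green, blue); there is no depth.
- camera_model(name): a dict with "fx", "fy", "cx", "cy" (pixels), "R" (3x3) and "t" (3): a world point X has camera coordinates R X + t. Camera axes: x right, y down, z forward; pixel columns grow to the right and rows downward; lengths in m; the calibration is good to about 2 mm. A picture is of the moment at which its call begins. camera_model takes no time and is no camera call.
- bot.job_done(): hands the job in; it is judged then, once.
Trained networks look in the newest picture that a camera, given by its name, has taken for a name from the list of things; names that differ only in an ending like _2 or _b are one class to them, and where a whole thing is asked for, a point or a joint stands for the part that bears it (a point fixed in the world has none). Each returns a list of dicts, best first, with "confidence" (0 to 1); they miss things now and then, are a little off and sometimes report something else, mostly with a low value. They report only what shows in the picture. A call takes as long as a camera call.
- outline_of(camera, thing): "mask" (480x640 bool, what is visible of it) and "xy" ([column, row] in pixels, amid what is visible of it).
- pinpoint(camera, thing): "xy" ([column, row] in pixels: a listed point, or the origin of a listed thing).
The state is a dict: "time": time; "q": joint angles; "qd": joint speeds; "joint_efforts": joint torques, N m; "ee_pos": TCP position; "tcp_rot": TCP orientation; "wrist_force": force on the tool from outside, world axes, zero at the start; "torque": the same for the moment, N m; "opening": finger opening in m; "grasp_force": force on a finger pad.
Only numpy, scipy, OpenCV 4.12 (cv2) and the standard library are available. Lean on these libraries where they do the work, as an engineer would, in place of code of your own. Each camera call takes 0.05 s, during which the arm holds its last target. There are 200 camera calls.

## Working session

There is one attempt and no reset: what is moved stays moved. The work goes in short steps, Python scripts to look and compute and a tool call to move; the robot and the scene stay as the last step left them, time stands still between calls to the robot, and variables do not carry over. Pictures are saved under pics/ and viewed, at most 10 in all, crops included, and the job is handed in when it is done.

Besides the shell and the picture viewer there is one more tool, called after "Call:" as name([rows], argument=value, ...), one row to a line, values as JSON. move_arm: Moves the arm, as the interface text tells. Its arguments: {"type":"object","properties":{"jaw":{"type":"array"},"delta_pos":{"type":"array"},"yaw":{"type":"array"},"force":{"type":"number"}},"required":["jaw","delta_pos","yaw"]}

```bash
mkdir -p pics
cat > h.py <<'E'
import numpy as np, cv2
from workcell import bot, camera, camera_model, outline_of, pinpoint
def ray(cam,xy):
    m=camera_model(cam);R=np.array(m["R"]);t=np.array(m["t"])
    d=R.T@np.array([(xy[0]-m["cx"])/m["fx"],(xy[1]-m["cy"])/m["fy"],1.]);return -R.T@t,d
def atz(cam,xy,z):
    o,d=ray(cam,xy);return o+d*(z-o[2])/d[2]
def tri(a,b):
    A=[];B=[]
    for c,xy in((("top"),a),(("side"),b)):
        o,d=ray(c,xy);d=d/np.linalg.norm(d);P=np.eye(3)-np.outer(d,d);A.append(P);B.append(P@o)
    return np.linalg.lstsq(np.vstack(A),np.hstack(B),rcond=None)[0]
def proj(cam,X):
    m=camera_model(cam);c=np.array(m["R"])@X+np.array(m["t"]);return np.array([m["fx"]*c[0]/c[2]+m["cx"],m["fy"]*c[1]/c[2]+m["cy"]])
E
python3 - <<'E'
from h import *
np.set_printoptions(precision=4,suppress=True)
ims=[]
for c in("top","side"):
    im=camera(c);cv2.imwrite(f"pics/{c}0.png",im[:,:,::-1])
    m=camera_model(c);print(c,"cam at",-np.array(m["R"]).T@m["t"],"fwd",np.array(m["R"])[2])
P={}
for th in["plate","plate_spout","plate_rear","plate_front","grill","grill_lip","grill_notch","lid_hinge","lid_handle","copper_tin","tea_box","egg_timer","garlic_1"]:
    r={}
    for c in("top","side"):
        d=pinpoint(c,th)
        if d:r[c]=d[0]["xy"];print(th,c,np.round(d[0]["xy"],1),round(d[0]["confidence"],2),end=" ")
    print(tri(r["top"],r["side"]) if len(r)==2 else "")
E
```

```text
top cam at [ 0.3433 -0.0962  1.3343] fwd [ 0.1888 -0.0312 -0.9815]
side cam at [ 0.5078 -0.9737  0.7979] fwd [ 0.0921  0.7774 -0.6222]
plate top [223.2 248. ] 0.62 plate side [403.1 310. ] 0.69 [ 0.7665  0.1416 -0.3939]
plate_spout top [233.  285.1] 0.59 plate_spout side [253.  225.4] 0.71 [0.478  0.0773 0.0122]
plate_rear top [220.8 221.8] 0.88 plate_rear side [319.  212.5] 0.62 [0.639  0.1082 0.0111]
plate_front top [230.  272.2] 0.9 plate_front side [269.1 229. ] 0.7 [ 0.5142  0.088  -0.0111]
grill top [355.3 251.7] 0.67 grill side [307.3 318.1] 0.7 [ 0.5652 -0.2257 -0.004 ]
grill_lip top [360.9 221.7] 0.86 grill_lip side [332.1 299.8] 0.62 [ 0.621  -0.2372  0.0539]
grill_notch top [353.3 273.2] 0.75 
lid_hinge top [362.  210.1] 0.58 lid_hinge side [348.8 294.6] 0.65 [ 0.6501 -0.2398  0.0653]
lid_handle top [373.8 165.6] 0.92 lid_handle side [375.7 211.5] 0.57 [ 0.6935 -0.2463  0.2617]
copper_tin top [189.6 170.4] 0.64 copper_tin side [368.3 193.7] 0.96 [ 0.779   0.1905 -0.0015]
tea_box top [270.9 164.1] 0.62 tea_box side [389.2 246.4] 0.65 [ 0.7909 -0.0169 -0.0111]
egg_timer top [349.  170.6] 0.49 egg_timer side [402.  308.4] 0.59 [ 0.7695 -0.219  -0.0085]
garlic_1 top [222.5 219.9] 0.59 garlic_1 side [204.  399.9] 0.56 [ 0.5079  0.0115 -0.311 ]
```

View pics/top0.png

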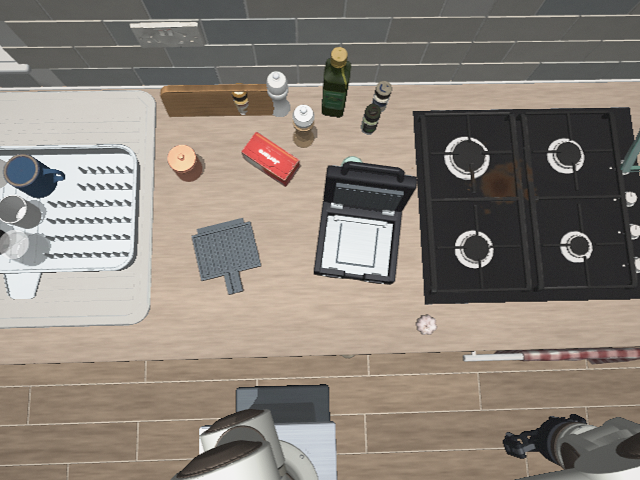

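View pics/side0.png

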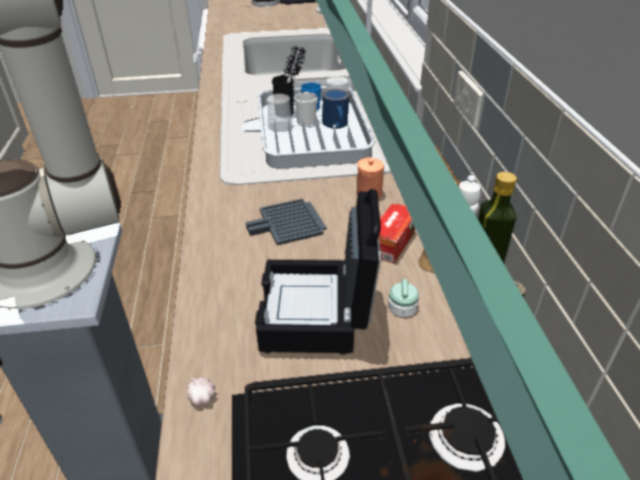

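The top view shows the plate on the left (about 228,250; spout at 235,283), the grill at (357,245) with its lid open, and garlic at (426,324). In the side view the egg timer stands behind the grill's lid. Next I'll fit poses to the masks.

```bash
cat > fit.py <<'E'
from h import *
from scipy.optimize import minimize
S=4
def box(x0,x1,y0,y1,z0,z1): return np.array([[x,y,z] for x in(x0,x1) for y in(y0,y1) for z in(z0,z1)])
def hulls(cam,parts):
    im=np.zeros((480*S,640*S),np.uint8)
    for p in parts:
        u=np.array([proj(cam,X) for X in p]);h=cv2.convexHull(((u+.5)*S-.5).astype(np.float32)).astype(np.int32)
        cv2.fillConvexPoly(im,h,1)
    return im
def place(p,x,y,a,z=0):
    c,s=np.cos(a),np.sin(a);return p@np.array([[c,-s,0],[s,c,0],[0,0,1]]).T+[x,y,z]
PL=[box(-.065,.051,-.075,.075,0,.01),box(.05,.065,-.059,.059,0,.006),box(-.115,-.06,-.018,.018,0,.018)]
GB=box(-.09,.09,-.097,.097,0,.073)
def lid(phi):
    out=[]
    for b in(box(0,.17,-.097,.097,0,.036),box(.1875,.2025,-.05,.05,.0185,.0335)):
        l,y,o=b.T; out.append(np.c_[.088-l*np.cos(phi)+o*np.sin(phi),y,.073+l*np.sin(phi)+o*np.cos(phi)])
    return out
def fit(model,p0,masks,step):
    M={c:cv2.resize(m.astype(np.uint8),None,fx=S,fy=S,interpolation=cv2.INTER_NEAREST) for c,m in masks.items()}
    def cost(p):
        e=0
        for c,m in M.items():
            r=hulls(c,model(p));e+=1-(r&m).sum()/(r|m).sum()
        return e
    s=np.vstack([p0]+[np.array(p0)+np.eye(len(p0))[i]*step[i] for i in range(len(p0))])
    r=minimize(cost,p0,method="Nelder-Mead",options=dict(initial_simplex=s,xatol=2e-4,fatol=1e-4,maxiter=250));return r.x,r.fun
E
python3 - <<'E'
from fit import *
np.set_printoptions(precision=4,suppress=True)
for c in("top","side"): camera(c)
o={}
for th in("plate","grill","lid"):
    for c in("top","side"):
        d=outline_of(c,th); o[th,c]=d[0]["mask"] if d else None
        print(th,c,[(round(q["confidence"],2),int(q["mask"].sum()),np.round(q["xy"])) for q in d[:3]])
np.save("masks.npy",o,allow_pickle=True)
pm=lambda p:[place(b,*p) for b in PL]
gm=lambda p:[place(b,*p[:3]) for b in [GB]+lid(p[3])]
for cs in(("top","side"),("top",),("side",)):
    try: print(cs,"plate",fit(pm,[.577,.097,.19],{c:o["plate",c] for c in cs},[.01,.01,.1]))
    except Exception as e: print(e)
    try: print(cs,"grill",fit(gm,[.565,-.226,-.12,1.6],{c:o["grill",c]|o["lid",c] for c in cs},[.01,.01,.1,.08]))
    except Exception as e: print(e)
E
```

```text
plate top [(0.79, 3477, array([227., 252.]))]
plate side [(0.6, 2352, array([289., 225.]))]
grill top [(0.77, 9543, array([364., 221.]))]
grill side [(0.66, 12383, array([328., 292.]))]
lid top [(0.8, 3688, array([370., 187.])), (0.58, 9671, array([361., 221.]))]
lid side [(0.7, 4147, array([362., 258.]))]
time passes only in moves, steps and waits
time passes only in moves, steps and waits
('top',) plate (array([0.5732, 0.0991, 0.2251]), np.float64(0.02714072706617443))
time passes only in moves, steps and waits
('side',) plate (array([0.5731, 0.0981, 0.2324]), np.float64(0.03647252351822339))
time passes only in moves, steps and waits
```

```bash
python3 - <<'E'
from h import *
import pickle;pickle.dump({c:camera_model(c) for c in("top","side")},open("cm.pkl","wb"))
E
sed -i 's/^from h import \*/import numpy as np,cv2,pickle\nexec(open("h.py").read().split("\\n",2)[2])\nCM=pickle.load(open("cm.pkl","rb"));camera_model=CM.get/' fit.py
sed -i 's/^S=4/S=3/' fit.py
python3 - <<'E'
from fit import *
np.set_printoptions(precision=4,suppress=True)
o=np.load("masks.npy",allow_pickle=True).item()
gm=lambda p:[place(b,*p[:3]) for b in [GB]+lid(p[3])]
pm=lambda p:[place(b,*p) for b in PL]
for cs in(("top","side"),("top",),("side",)):
    print(cs,"plate",fit(pm,[.573,.098,.225],{c:o["plate",c] for c in cs},[.005,.005,.05]))
    p=fit(gm,[.565,-.226,-.12,1.6],{c:o["grill",c]|o["lid",c] for c in cs},[.01,.01,.1,.08]);print(cs,"grill",p)
    if len(cs)==2:
        for c in cs:
            im=cv2.resize(cv2.imread(f"pics/{c}0.png"),None,fx=3,fy=3,interpolation=cv2.INTER_CUBIC)
            h,_=cv2.findContours(hulls(c,gm(p[0])),cv2.RETR_EXTERNAL,2);cv2.drawContours(im,h,-1,(0,255,0),1)
            for q in([.0565,0,.0545],[-.0725,0,.045],[-.0665,-.08,.045],[-.0665,.08,.045],[.0665,.08,.045],[.0665,-.08,.045],[-.09,-.097,.073],[-.09,.097,.073]):
                u=(proj(c,place(np.array([q]),*p[0][:3])[0])+.5)*3;cv2.circle(im,tuple(int(v) for v in u),4,(0,0,255),1)
            x0,y0=((290*3,140*3) if c=="top" else (230*3,180*3));cv2.imwrite(f"pics/g_{c}.png",im[y0:y0+560,x0:x0+520])
a=cv2.imread("pics/g_top.png");b=cv2.imread("pics/g_side.png");cv2.imwrite("pics/g.png",cv2.resize(np.hstack([a[:,:400],b[:,:480]]),(800,509)))
E
```

```text
('top', 'side') plate (array([0.573 , 0.0985, 0.2277]), np.float64(0.06860609566683118))
('top', 'side') grill (array([ 0.5747, -0.2253, -0.1628,  1.566 ]), np.float64(0.14104114603743922))
('top',) plate (array([0.5729, 0.0986, 0.2253]), np.float64(0.025636168466249942))
('top',) grill (array([ 0.5769, -0.2266, -0.1575,  1.5529]), np.float64(0.028856172140430347))
('side',) plate (array([0.573 , 0.098 , 0.2244]), np.float64(0.03947727893634456))
('side',) grill (array([ 0.5731, -0.2176, -0.1532,  1.5925]), np.float64(0.0934284046368109))
```

View pics/g.png

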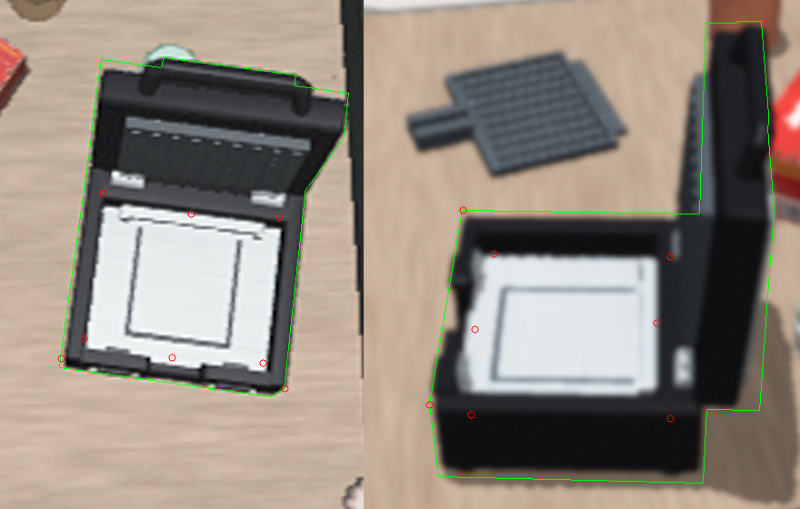

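The overlay matches in the top view but is offset in the side view. The bright bed floor, corners at about (88,345) to (290,235) in the crop, is a cleaner feature, so I'll fit that.

Run:
```python
from fit import *
np.set_printoptions(precision=4,suppress=True)
S=3
quad=lambda z,x1=.0665:box(-.0665,x1,-.08,.08,z,z)
T=box(-.0785,-.0665,-.03,.03,.045,.045); N=[box(-.0665,-.058,s*.052-.02,s*.052+.02,.045,.07) for s in(-1,1)]
M={};I={}
for c,(x0,y0,x1,y1) in dict(top=(310,195,405,290),side=(250,255,360,330)).items():
    im=cv2.imread(f"pics/{c}0.png");g=im[:,:,0].copy();sub=cv2.resize(g,None,fx=S,fy=S,interpolation=cv2.INTER_CUBIC)
    m=np.zeros_like(sub);w=(slice(y0*S,y1*S),slice(x0*S,x1*S))
    b=(sub[w]>135).astype(np.uint8)
    n,l,st,_=cv2.connectedComponentsWithStats(b);k=1+np.argmax(st[1:,4]);
    b=cv2.morphologyEx((l==k).astype(np.uint8),cv2.MORPH_CLOSE,np.ones((11,11)));f,_=cv2.findContours(b,cv2.RETR_EXTERNAL,2)
    b2=np.zeros_like(b);cv2.drawContours(b2,f,-1,1,-1);m[w]=b2;M[c]=m;print(c,m.sum()/9)
def model(c,p):
    H=lambda b:hulls(c,[place(b,*p[:3])])
    v=(H(quad(.045))&H(quad(.073)))|H(box(.0565,.0665,-.062,.062,.0545,.0605))
    ign=H(T)
    for n in N: ign|=H(n)
    ign|=H(box(.054,.068,-.08,.08,.045,.0605)) # rear zone ignored
    return v,ign
import fit as F;F.S=S
def cost(p,cs=("top","side")):
    e=0
    for c in cs:
        v,i=model(c,p);d=(v!=M[c])&(i==0);e+=d.sum()/v.sum()
    return e
for cs in(("top","side"),("top",),("side",)):
    p0=np.array([.572,-.226,-.155]);s=np.vstack([p0,p0+[.006,0,0],p0+[0,.006,0],p0+[0,0,.05]])
    r=minimize(cost,p0,args=(cs,),method="Nelder-Mead",options=dict(initial_simplex=s,xatol=2e-4,fatol=1e-4,maxiter=150));print(cs,r.x,r.fun)
    if len(cs)==2:p=r.x
out=[]
for c,(x0,y0) in dict(top=(305,155),side=(245,240)).items():
    im=cv2.resize(cv2.imread(f"pics/{c}0.png"),None,fx=S,fy=S,interpolation=cv2.INTER_CUBIC)
    for q,col in((M[c],(255,0,0)),(model(c,p)[0],(0,255,0))):
        h,_=cv2.findContours(q,cv2.RETR_EXTERNAL,2);cv2.drawContours(im,h,-1,col,1)
    for q in([.0565,0,.0545],[.0565,-.062,.0605],[.0565,.062,.0605],[-.0725,.028,.073],[-.0725,-.028,.073],[-.0785,-.097,.073],[-.0785,.097,.073]):
        u=(proj(c,place(np.array([q]),*p[:3])[0])+.5)*S;cv2.circle(im,tuple(int(v) for v in u),2,(0,0,255),-1)
    out.append(im[y0*S:y0*S+420,x0*S:x0*S+360])
cv2.imwrite("pics/g2.png",cv2.resize(np.hstack(out),(800,466)))
for q,n in(([.0565,0,.0545],"lip"),([-.0725,0,.045],"notch"),([.088,0,.073],"hinge")): print(n,[np.round(proj(c,place(np.array([q]),*p)[0]),1) for c in M])
```

```text
top 3585.222222222222
side 3445.0
('top', 'side') [ 0.565  -0.2268 -0.1635] 0.03428364696767508
('top',) [ 0.5624 -0.2261 -0.158 ] 0.009738340437447496
('side',) [ 0.5646 -0.229  -0.1532] 0.01463637252664863
lip [array([360.4, 221.9]), array([331.9, 299.1])]
notch [array([353.6, 274.7]), array([265.3, 301.4])]
hinge [array([362.8, 207.6]), array([348.6, 292.5])]
```

View pics/g2.png

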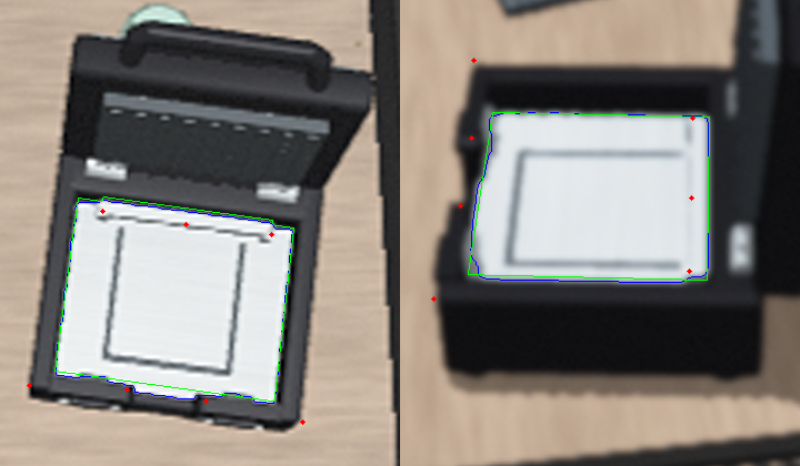

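The fit agrees with the detected lip and hinge points. Grill pose is about (0.564, -0.227, yaw -0.157). Plate pose is about (0.573, 0.0985, yaw 0.226).

Run:
```python
from h import *
o=bot.get_obs();print({k:np.round(o[k],4) for k in("time","ee_pos","tcp_rot","opening","wrist_force")})
g=np.array([.573,.0985])-.101*np.array([np.cos(.226),np.sin(.226)]);print("grip xy",g,g-np.array(o["ee_pos"])[:2])
```

```text
{'time': np.float64(1.8), 'ee_pos': array([ 0.1614, -0.5258,  0.4047]), 'tcp_rot': array([-1.799999e+02,  1.400000e-03,  1.706220e+01]), 'opening': np.float64(0.0852), 'wrist_force': array([ 0.0459, -0.3005, -0.1801])}
grip xy [0.47456838 0.07586781] [0.31319436 0.60165861]
```

Call:
move_arm([
  [0.0174, 0.0334, 0],
  [0.0174, 0.0334, 0],
  [0.0174, 0.0334, 0],
  [0.0174, 0.0334, 0],
  [0.0174, 0.0334, 0],
  [0.0174, 0.0334, 0],
  [0.0174, 0.0334, 0],
  [0.0174, 0.0334, 0],
  [0.0174, 0.0334, 0],
  [0.0174, 0.0334, 0],
], jaw=[0, 0, 0, 0, 0, 0, 0, 0, 0, 0], yaw=[-0.0072, -0.0072, -0.0072, -0.0072, -0.0072, -0.0072, -0.0072, -0.0072, -0.0072, -0.0072], force=30)

```text
time: 2.63
ee_pos: [0.3356, -0.19, 0.405]
tcp_rot: [180.0, -0.0, 12.9]
wrist_force: [0.8, -0.3, -0.5]
opening: 0.0853
grasp_force: 0.0
```

Call:
move_arm([
  [0.0174, 0.0334, 0],
  [0.0174, 0.0334, 0],
  [0.0174, 0.0334, 0],
  [0.0174, 0.0334, 0],
  [0.0174, 0.0334, -0.02],
  [0.0174, 0.0334, -0.02],
  [0.0174, 0.0334, -0.02],
  [0.0174, 0.0334, -0.02],
  [0, 0, -0.02],
  [0, 0, -0.02],
], jaw=[0, 0, 0, 0, 0, 0, 0, 0, 0, 0], yaw=[0, 0, 0, 0, 0, 0, 0, 0, 0, 0])

```text
time: 3.47
ee_pos: [0.4734, 0.0743, 0.2851]
tcp_rot: [-180.0, 0.0, 13.1]
wrist_force: [0.7, -0.4, -0.0]
opening: 0.0854
grasp_force: 0.0
```

Call:
move_arm([
  [0.001, 0.0015, -0.03],
  [0, 0, -0.03],
  [0, 0, -0.025],
  [0, 0, -0.015],
  [0, 0, -0.009],
  [0, 0, 0],
  [0, 0, 0],
  [0, 0, 0],
  [0, 0, 0],
  [0, 0, 0],
], jaw=[0, 0, 0, 0, 0, 0.3, 0.6, 1, 1, 1], yaw=[0, 0, 0, 0, 0, 0, 0, 0, 0, 0], force=30)

```text
time: 4.3
ee_pos: [0.4745, 0.074, 0.1791]
tcp_rot: [-180.0, -0.1, 13.0]
wrist_force: [-1.0, 0.8, 5.6]
opening: 0.0351
grasp_force: 30.2
```

Call:
move_arm([
  [0, 0, 0],
  [0, 0, 0],
  [0, 0, 0],
  [0, 0, 0],
  [0, 0, 0],
], jaw=[1, 1, 1, 1, 1], yaw=[0, 0, 0, 0, 0])

```text
time: 4.72
ee_pos: [0.4745, 0.074, 0.1791]
tcp_rot: [-180.0, -0.2, 13.0]
wrist_force: [-1.0, 0.9, 7.3]
opening: 0.0353
grasp_force: 30.3
```

Call:
move_arm([
  [0, 0, 0.005],
  [0, 0, 0.005],
  [0, 0, 0.005],
  [0, 0, 0.005],
  [0.001, 0, 0.005],
  [0.001, 0, 0.005],
  [0.001, 0, 0.005],
  [0.001, 0, 0.005],
  [0.001, 0, 0.005],
  [0.001, 0, 0.005],
], jaw=[1, 1, 1, 1, 1, 1, 1, 1, 1, 1], yaw=[0, 0, 0, 0, 0, 0, 0, 0, 0, 0])

```text
time: 5.55
ee_pos: [0.4801, 0.0739, 0.228]
tcp_rot: [180.0, 0.0, 12.9]
wrist_force: [0.4, 0.5, -1.6]
opening: 0.0352
grasp_force: 30.0
```

Run:
```python
from h import *
im=camera("side");cv2.imwrite("pics/s1.png",cv2.resize(im[150:300,180:380,::-1],None,fx=4,fy=4,interpolation=2))
r={}
for c in("top","side"):
    camera(c)
    for t in("plate_rear","plate_front","plate_spout"):
        d=pinpoint(c,t)
        if d:r[t,c]=d[0]["xy"]
for t in("plate_rear","plate_front","plate_spout"):
    if (t,"top") in r and (t,"side") in r: print(t,tri(r[t,"top"],r[t,"side"]).round(4))
```

```text
plate_rear [0.6439 0.1175 0.0319]
plate_front [0.5144 0.0853 0.0375]
```

View pics/s1.png

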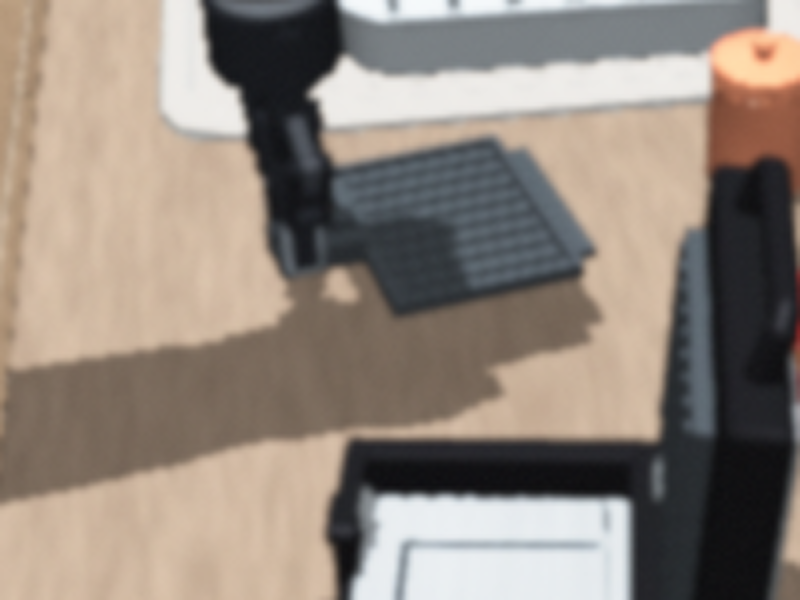

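The plate is held and almost level, with its tongue at crop (560,200), clear of the worktop. I want it tilted tongue-down, so I'll lower the grip force and let it pivot onto the worktop.

Call:
move_arm([
  [0, 0, 0],
  [0, 0, 0],
  [0, 0, 0],
  [0, 0, 0.004],
  [0, 0, 0.004],
  [0, 0, 0],
], jaw=[1, 1, 1, 1, 1, 1], yaw=[0, 0, 0, 0, 0, 0], force=20)

```text
time: 6.5
ee_pos: [0.4803, 0.0739, 0.2367]
tcp_rot: [180.0, -0.1, 12.9]
wrist_force: [-0.5, 0.5, -1.6]
opening: 0.0352
grasp_force: 30.0
```

```bash
cat > look.py <<'E'
from h import *
r={}
for c in("top","side"):
    camera(c)
    for t in("plate_rear","plate_front"):
        d=pinpoint(c,t)
        if d:r[t,c]=d[0]["xy"]
P={}
for t in("plate_rear","plate_front"):
    if (t,"top") in r and (t,"side") in r: P[t]=tri(r[t,"top"],r[t,"side"]);print(t,P[t].round(4))
if len(P)==2:
    d=P["plate_rear"]-P["plate_front"];print("len",np.linalg.norm(d).round(4),"tilt",np.arcsin(-d[2]/np.linalg.norm(d)).round(3),"yaw",np.arctan2(d[1],d[0]).round(3))
a=-.157;R=np.array([[np.cos(a),-np.sin(a),0],[np.sin(a),np.cos(a),0],[0,0,1]])
for t,v in P.items(): print(t,"in grill",(R.T@(v-[.5638,-.2273,0])).round(4))
o=bot.get_obs();print("t",o["time"],"tcp",np.round(o["ee_pos"],4),"grasp in grill",(R.T@(np.array(o["ee_pos"])-[0,0,.155]-[.5638,-.2273,0])).round(4),np.round(o["tcp_rot"],1))
E
python3 look.py
```

```text
plate_rear [0.6451 0.1048 0.0578]
plate_front [0.5196 0.083  0.0454]
len 0.128 tilt -0.097 yaw 0.172
plate_rear in grill [0.0284 0.3407 0.0578]
plate_front in grill [-0.0921  0.2995  0.0454]
t 6.8 tcp [0.4799 0.0738 0.2354] grasp in grill [-0.1299  0.2843  0.0804] [180.    0.   12.9]
```

Call:
move_arm([
  [0, 0, 0],
  [0, 0, 0],
  [0, 0, 0],
], jaw=[0.7, 0.65, 0.62], yaw=[0, 0, 0], force=20)

```text
time: 7.05
ee_pos: [0.4799, 0.0739, 0.2354]
tcp_rot: [-180.0, 0.0, 12.9]
wrist_force: [-1.2, -0.4, -0.7]
opening: 0.0353
grasp_force: 30.0
```

Call:
move_arm([
  [0, 0, 0],
], jaw=[0.6], yaw=[0])

```text
time: 7.13
ee_pos: [0.48, 0.0738, 0.2355]
tcp_rot: [-180.0, 0.0, 12.9]
wrist_force: [0.0, 0.5, -1.5]
opening: 0.0351
grasp_force: 30.0
```

Call:
move_arm([
  [0, 0, 0],
], jaw=[0.59], yaw=[0], force=20)

```text
time: 7.22
ee_pos: [0.48, 0.0738, 0.2355]
tcp_rot: [180.0, 0.0, 12.9]
wrist_force: [0.8, -0.2, -1.9]
opening: 0.0352
grasp_force: 30.0
```

Call:
move_arm([
  [0, 0, 0],
], jaw=[0.58], yaw=[0])

```text
time: 7.3
ee_pos: [0.4801, 0.0739, 0.2356]
tcp_rot: [180.0, -0.0, 12.9]
wrist_force: [0.7, -0.6, -1.6]
opening: 0.0365
grasp_force: 6.1
```

Call:
move_arm([
  [0, 0, 0],
], jaw=[0.57], yaw=[0])

```text
time: 7.38
ee_pos: [0.4801, 0.0739, 0.2357]
tcp_rot: [180.0, -0.0, 12.9]
wrist_force: [-0.2, 0.6, -0.5]
opening: 0.0365
grasp_force: 0.0
```

Call:
move_arm([
  [0, 0, 0],
  [0, 0, 0],
  [0, 0, 0],
], jaw=[1, 1, 1], yaw=[0, 0, 0], force=40)

```text
time: 7.63
ee_pos: [0.48, 0.0739, 0.2357]
tcp_rot: [180.0, -0.0, 12.9]
wrist_force: [0.2, 0.5, -0.1]
opening: 0.0018
grasp_force: 0.0
```

```bash
python3 look.py; python3 -c "
from h import *
cv2.imwrite('pics/s2.png',cv2.resize(camera('side')[150:300,180:380,::-1],None,fx=4,fy=4,interpolation=2))"
```

```text
plate_rear [ 6.28e-01  9.96e-02 -6.00e-04]
plate_front [ 0.5034  0.0828 -0.018 ]
len 0.127 tilt -0.138 yaw 0.134
plate_rear in grill [ 0.0123  0.3329 -0.0006]
plate_front in grill [-0.1082  0.2968 -0.018 ]
t 7.9333 tcp [0.48   0.0738 0.2355] grasp in grill [-0.1299  0.2843  0.0805] [-180.    -0.    12.9]
```

View pics/s2.png

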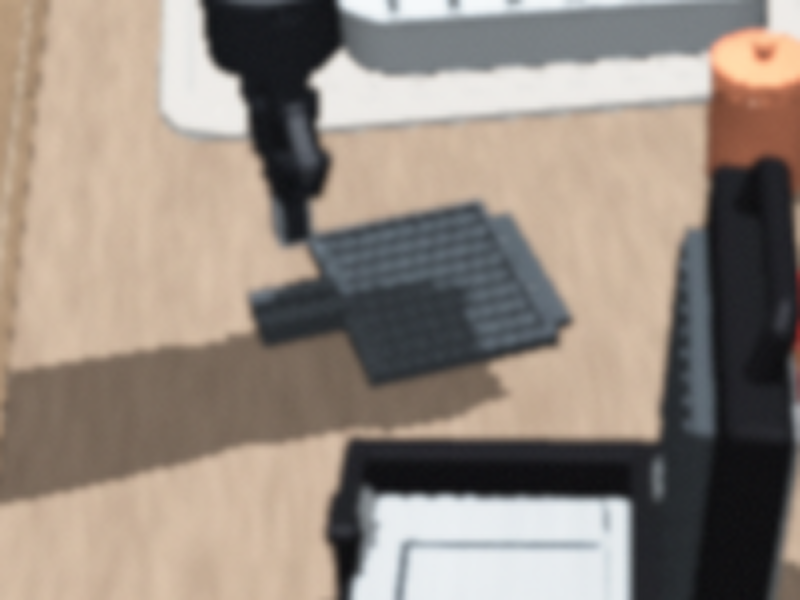

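The loosened plate dropped flat onto the worktop, spout at crop (290,310), with no harm done. I'll re-measure it and grip again, lighter and higher so it can pivot.

```bash
python3 - <<'E'
from h import *
o={}
for c in("top","side"):
    camera(c);d=outline_of(c,"plate");o["plate",c]=d[0]["mask"];print(d[0]["confidence"])
np.save("m2.npy",o,allow_pickle=True);b=bot.get_obs();print(b["ee_pos"],b["time"])
E
python3 - <<'E'
from fit import *
o=np.load("m2.npy",allow_pickle=True).item()
pm=lambda p:[place(b,*p) for b in PL]
for cs in(("side",),("top","side")):
    p,f=fit(pm,[.566,.09,.22],{c:o["plate",c] for c in cs},[.005,.005,.05]);print(cs,p,f,"grip",p[:2]-.102*np.array([np.cos(p[2]),np.sin(p[2])]))
E
```

```text
0.79
0.8
[0.47999652 0.07385748 0.23552928] 8.1833
('side',) [0.5649162  0.09254888 0.20949333] 0.04748402196417323 grip [0.46514629 0.07133651]
('top', 'side') [0.56506022 0.09241768 0.20957925] 0.7333974197728755 grip [0.46529213 0.07119675]
```

Call:
move_arm([
  [-0.005, 0, 0.01],
  [-0.005, -0.0013, 0],
  [-0.005, -0.0013, 0],
  [0, 0, 0],
  [0, 0, 0],
  [0, 0, -0.015],
  [0, 0, -0.015],
  [0, 0, -0.015],
  [0, 0, -0.01],
  [0, 0, -0.007],
], jaw=[0, 0, 0, 0, 0, 0, 0, 0, 0, 0], yaw=[0, -0.008, -0.008, 0, 0, 0, 0, 0, 0, 0], force=20)

```text
time: 9.02
ee_pos: [0.4647, 0.0712, 0.1822]
tcp_rot: [-180.0, 0.1, 12.0]
wrist_force: [0.3, 0.3, 0.2]
opening: 0.0853
grasp_force: 0.0
```

Call:
move_arm([
  [0, 0, 0],
  [0, 0, 0],
  [0, 0, 0],
  [0, 0, 0],
  [0, 0, 0],
  [0, 0, 0],
  [0, 0, 0],
  [0, 0, 0],
], jaw=[0.3, 0.5, 0.8, 1, 1, 1, 1, 1], yaw=[0, 0, 0, 0, 0, 0, 0, 0], force=20)

```text
time: 9.68
ee_pos: [0.4653, 0.0714, 0.1845]
tcp_rot: [-180.0, -0.1, 12.0]
wrist_force: [-1.2, 1.0, 6.7]
opening: 0.0352
grasp_force: 20.3
```

Call:
move_arm([
  [0, 0, 0.04],
  [0, 0, 0.02],
  [0, 0, 0],
  [0, 0, 0],
  [0, 0, -0.02],
  [0, 0, 0.025],
  [0, 0, 0],
  [0, 0, 0],
], jaw=[1, 1, 1, 1, 1, 1, 1, 1], yaw=[0, 0, 0, 0, 0, 0, 0, 0])

```text
time: 10.35
ee_pos: [0.4652, 0.0713, 0.248]
tcp_rot: [180.0, -0.0, 12.0]
wrist_force: [-0.4, 0.4, -2.0]
opening: 0.0351
grasp_force: 20.2
```

```bash
python3 look.py; python3 -c "
from h import *
cv2.imwrite('pics/s3.png',cv2.resize(camera('side')[150:300,180:380,::-1],None,fx=4,fy=4,interpolation=2))"
```

```text
plate_rear [0.6106 0.0957 0.0046]
plate_front [0.492  0.0714 0.0441]
len 0.1273 tilt 0.315 yaw 0.202
plate_rear in grill [-0.0043  0.3263  0.0046]
plate_front in grill [-0.1176  0.2838  0.0441]
t 10.65 tcp [0.4649 0.0712 0.2479] grasp in grill [-0.1444  0.2794  0.0929] [-180.    0.   12.]
```

View pics/s3.png

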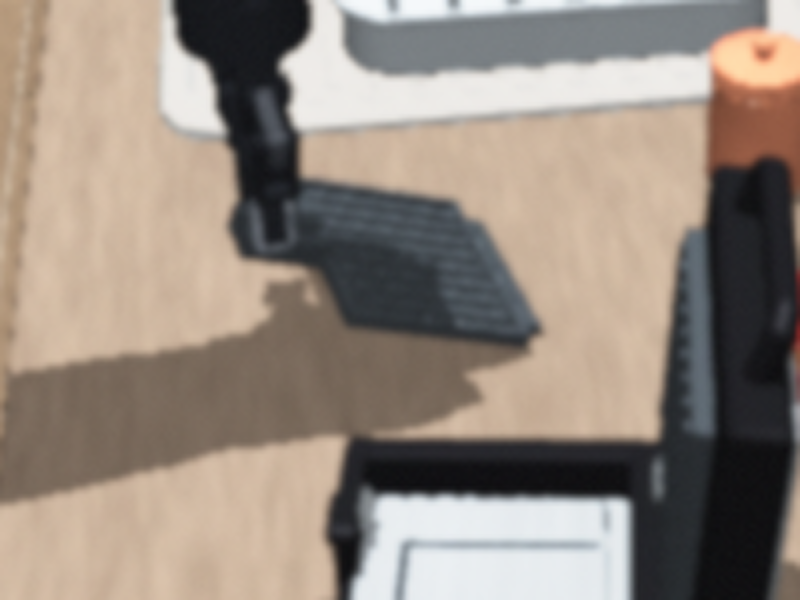

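The plate now hangs tilted about 0.33 rad, with its tongue at crop (530,335) just above the worktop. I'll firm the grip, lift it and carry it over.

Call:
move_arm([
  [0, 0, 0],
  [0, 0, 0],
  [0, 0, 0.005],
  [0, 0, 0.01],
  [0, 0, 0.02],
  [0, 0, 0.025],
  [0, 0, 0.025],
  [0, 0, 0.02],
  [0, 0, 0.01],
  [0, 0, 0.005],
], jaw=[1, 1, 1, 1, 1, 1, 1, 1, 1, 1], yaw=[0, 0, 0, 0, 0, 0, 0, 0, 0, 0], force=60)

```text
time: 11.53
ee_pos: [0.4652, 0.0713, 0.3708]
tcp_rot: [180.0, -0.2, 12.0]
wrist_force: [0.1, -0.5, -2.2]
opening: 0.0336
grasp_force: 60.0
```

Call:
move_arm([
  [0, -0.006, 0],
  [0, -0.012, 0],
  [0, -0.017, 0],
  [0, -0.017, 0],
  [0, -0.017, 0],
  [0, -0.017, 0],
  [0, -0.017, 0],
  [0, -0.017, 0],
  [0, -0.017, 0],
  [0, -0.017, 0],
], jaw=[1, 1, 1, 1, 1, 1, 1, 1, 1, 1], yaw=[-0.01, -0.015, -0.02, -0.02, -0.02, -0.02, -0.02, -0.02, -0.02, -0.02])

```text
time: 12.37
ee_pos: [0.4646, -0.0839, 0.367]
tcp_rot: [-180.0, 0.1, 1.3]
wrist_force: [0.5, -0.4, -1.7]
opening: 0.0335
grasp_force: 60.0
```

Call:
move_arm([
  [0, -0.017, 0],
  [0, -0.017, 0],
  [0, -0.017, 0],
  [0, -0.017, 0],
  [0, -0.017, 0],
  [0, -0.016, 0],
  [0, -0.013, 0],
  [0, -0.01, 0],
  [0, -0.005, 0],
  [0, 0, 0],
], jaw=[1, 1, 1, 1, 1, 1, 1, 1, 1, 1], yaw=[-0.02, -0.02, -0.02, -0.02, -0.02, -0.02, -0.02, -0.02, -0.0215, 0])

```text
time: 13.2
ee_pos: [0.4649, -0.2125, 0.3679]
tcp_rot: [-180.0, 0.0, -9.1]
wrist_force: [-0.4, -0.2, -1.6]
opening: 0.0335
grasp_force: 60.0
```

```bash
python3 look.py; python3 look.py
```

```text
t 13.5 tcp [ 0.4651 -0.2112  0.3686] grasp in grill [-0.1001  0.0005  0.2136] [-180.    -0.    -8.9]
t 13.8 tcp [ 0.465  -0.2116  0.3686] grasp in grill [-1.000e-01  1.000e-04  2.136e-01] [-180.   -0.   -9.]
```

```bash
cat > side.py <<'E'
from h import *
a=-.157;R=np.array([[np.cos(a),-np.sin(a),0],[np.sin(a),np.cos(a),0],[0,0,1]]);G=np.array([.5638,-.2273,0])
import sys
y=float(sys.argv[1]) if len(sys.argv)>1 else 0
for c in("side","top"):
    camera(c)
    for t in("plate_rear","plate_front","plate_spout"):
        for d in pinpoint(c,t)[:2]:
            o,v=ray(c,d["xy"]);o=R.T@(o-G);v=R.T@v
            if c=="side": X=o+v*(y-o[1])/v[1];print(t,c,round(d["confidence"],2),np.round(d["xy"]),"grill xz",X[[0,2]].round(4))
            else: print(t,c,round(d["confidence"],2),np.round(d["xy"]),"grill xy at z .05,.1,.15",[(o+v*(z-o[2])/v[2])[:2].round(4) for z in(.05,.1,.15)])
o=bot.get_obs();print("t",o["time"],"grasp",(R.T@(np.array(o["ee_pos"])-[0,0,.155]-G)).round(4),np.round(o["wrist_force"],1))
E
python3 side.py
```

```text
plate_rear side 0.57 [328. 273.] grill xz [0.0505 0.1216]
plate_front side 0.65 [260. 254.] grill xz [-0.0719  0.1667]
plate_spout side 0.65 [243. 245.] grill xz [-0.1008  0.1856]
plate_spout side 0.45 [351. 294.] grill xz [0.0939 0.0702]
plate_rear top 0.26 [190. 173.] grill xy at z .05,.1,.15 [array([0.1256, 0.4298]), array([0.1114, 0.4168]), array([0.0972, 0.4037])]
t 14.2 grasp [-1.000e-01 -1.000e-04  2.135e-01] [-0.1 -1.  -2.1]
```

Call:
move_arm([
  [-0.002, 0, -0.005],
  [0, 0, -0.01],
  [0, 0, -0.01],
  [0, 0, -0.01],
  [0, 0, -0.01],
  [0, 0, -0.01],
  [0, 0, -0.008],
  [0, 0, -0.004],
  [0, 0, -0.002],
  [0, 0, 0],
], jaw=[1, 1, 1, 1, 1, 1, 1, 1, 1, 1], yaw=[0, 0, 0, 0, 0, 0, 0, 0, 0, 0])

```text
time: 15.03
ee_pos: [0.4629, -0.2117, 0.2992]
tcp_rot: [-180.0, 0.0, -9.0]
wrist_force: [-0.5, 0.8, -2.6]
opening: 0.0334
grasp_force: 60.0
```

Call:
move_arm([
  [0, 0, -0.002],
  [0, 0, -0.002],
  [0, 0, -0.002],
  [0, 0, -0.001],
], jaw=[1, 1, 1, 1], yaw=[0, 0, 0, 0])

```text
time: 15.37
ee_pos: [0.463, -0.2117, 0.2924]
tcp_rot: [180.0, -0.0, -9.0]
wrist_force: [-0.5, -0.9, -0.9]
opening: 0.0332
grasp_force: 60.1
```

```bash
python3 side.py
```

```text
plate_rear side 0.9 [327. 304.] grill xz [0.0481 0.0403]
plate_rear side 0.38 [262. 287.] grill xz [-0.0749  0.0833]
plate_front side 0.74 [296. 295.] grill xz [-0.0113  0.0645]
plate_front side 0.66 [263. 286.] grill xz [-0.0722  0.0867]
plate_spout side 0.87 [245. 276.] grill xz [-0.104   0.1119]
plate_spout side 0.54 [201. 398.] grill xz [-0.2421 -0.2699]
plate_rear top 0.64 [360. 230.] grill xy at z .05,.1,.15 [array([ 0.0381, -0.0013]), array([0.0274, 0.0024]), array([0.0166, 0.0062])]
t 15.7667 grasp [-0.102  -0.0004  0.1376] [-0.5  0.  -1.8]
```

Call:
move_arm([
  [0, 0, -0.001],
  [0, 0, -0.001],
  [0, 0, -0.001],
  [0, 0, -0.001],
  [0, 0, 0],
], jaw=[1, 1, 1, 1, 1], yaw=[0, 0, 0, 0, 0], force=30)

```text
time: 16.18
ee_pos: [0.4629, -0.2117, 0.2883]
tcp_rot: [-180.0, 0.0, -9.0]
wrist_force: [-0.1, 0.3, -1.3]
opening: 0.0336
grasp_force: 60.4
```

Call:
move_arm([
  [0, 0, -0.001],
  [0, 0, -0.001],
  [0, 0, -0.001],
  [0, 0, -0.001],
  [0, 0, 0],
], jaw=[1, 1, 1, 1, 1], yaw=[0, 0, 0, 0, 0])

```text
time: 16.6
ee_pos: [0.4629, -0.2118, 0.2843]
tcp_rot: [-180.0, 0.0, -9.0]
wrist_force: [-0.6, 0.2, 0.4]
opening: 0.0336
grasp_force: 60.7
```

```bash
python3 side.py;python3 -c "
from h import *
a=cv2.resize(camera('side')[200:350,225:375,::-1],(400,400),interpolation=2);b=cv2.resize(camera('top')[175:300,300:425,::-1],(400,400),interpolation=2)
cv2.imwrite('pics/p8.png',np.hstack([a,b]))"
```

```text
plate_rear side 0.58 [327. 304.] grill xz [0.0481 0.0411]
plate_front side 0.85 [263. 289.] grill xz [-0.074   0.0802]
plate_front side 0.26 [244. 278.] grill xz [-0.1071  0.1068]
plate_spout side 0.58 [244. 279.] grill xz [-0.1064  0.1038]
plate_rear top 0.89 [363. 226.] grill xy at z .05,.1,.15 [array([ 0.0482, -0.0073]), array([ 0.0371, -0.0033]), array([0.0259, 0.0007])]
plate_spout top 0.27 [187. 172.] grill xy at z .05,.1,.15 [array([0.1269, 0.4387]), array([0.1127, 0.4253]), array([0.0985, 0.412 ])]
t 17.0 grasp [-0.102  -0.0004  0.1296] [-0.8 -0.1  0.1]
```

View pics/p8.png

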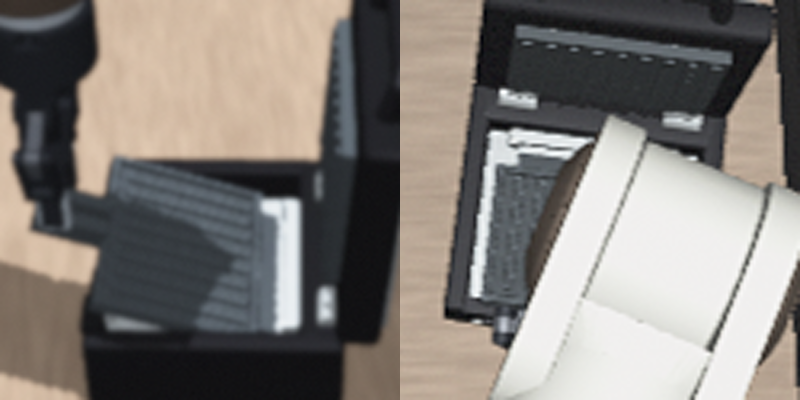

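The tongue sits on the bed floor in front of the lip (side crop 270,325) and the front edge is above the rim. Next I'll lower the front and watch the force.

Call:
move_arm([
  [0, 0, -0.002],
  [0, 0, -0.002],
  [0, 0, -0.001],
  [0, 0, -0.001],
  [0, 0, 0],
], jaw=[1, 1, 1, 1, 1], yaw=[0, 0, 0, 0, 0])

```text
time: 17.52
ee_pos: [0.4629, -0.2117, 0.2783]
tcp_rot: [-180.0, 0.0, -9.0]
wrist_force: [-2.8, 1.3, 1.8]
opening: 0.0335
grasp_force: 61.1
```

Call:
move_arm([
  [0, 0, -0.001],
  [0, 0, -0.001],
  [0, 0, -0.001],
  [0, 0, -0.001],
  [0, 0, 0],
], jaw=[1, 1, 1, 1, 1], yaw=[0, 0, 0, 0, 0])

```text
time: 17.93
ee_pos: [0.463, -0.2118, 0.2744]
tcp_rot: [180.0, 0.0, -9.0]
wrist_force: [-4.0, 0.6, 4.0]
opening: 0.0334
grasp_force: 61.3
```

```bash
python3 side.py
```

```text
plate_rear side 0.62 [330. 305.] grill xz [0.0541 0.0388]
plate_front side 0.77 [264. 293.] grill xz [-0.0714  0.0678]
plate_spout side 0.88 [248. 284.] grill xz [-0.1003  0.0924]
plate_spout side 0.4 [401. 306.] grill xz [0.1909 0.0375]
plate_rear top 0.75 [362. 222.] grill xy at z .05,.1,.15 [array([ 0.0592, -0.0031]), array([0.0476, 0.0007]), array([0.036 , 0.0046])]
t 18.3333 grasp [-0.102  -0.0004  0.1196] [-3.3  0.4  1.6]
```

Call:
move_arm([
  [0.001, -0.0002, 0],
  [0.001, -0.0002, 0],
  [0.001, -0.0002, 0],
  [0.001, -0.0002, 0],
  [0.001, -0.0002, 0],
  [0, 0, 0],
], jaw=[1, 1, 1, 1, 1, 1], yaw=[0, 0, 0, 0, 0, 0])

```text
time: 18.83
ee_pos: [0.4682, -0.2128, 0.2745]
tcp_rot: [-180.0, -0.0, -9.0]
wrist_force: [-2.6, 0.2, 3.9]
opening: 0.0335
grasp_force: 61.3
```

Call:
move_arm([
  [0.001, -0.0002, 0],
  [0.001, -0.0002, 0],
  [0.001, -0.0002, 0],
  [0.001, -0.0001, 0],
  [0, 0, 0],
], jaw=[1, 1, 1, 1, 1], yaw=[0, 0, 0, 0, 0])

```text
time: 19.25
ee_pos: [0.4722, -0.2135, 0.2745]
tcp_rot: [180.0, -0.0, -9.0]
wrist_force: [-2.0, 0.0, 2.1]
opening: 0.0336
grasp_force: 61.3
```

```bash
python3 side.py
```

```text
plate_rear side 0.86 [339. 302.] grill xz [0.0709 0.0465]
plate_front side 0.76 [268. 294.] grill xz [-0.0651  0.0658]
plate_front side 0.29 [350. 293.] grill xz [0.0919 0.0715]
plate_spout side 0.76 [254. 280.] grill xz [-0.0887  0.1023]
plate_spout side 0.35 [302. 296.] grill xz [0.0007 0.0615]
t 19.65 grasp [-0.0927 -0.0007  0.1196] [-0.  -0.3  1.4]
```

Call:
move_arm([
  [0.001, -0.0002, 0],
  [0.001, -0.0002, 0],
  [0.001, -0.0001, 0],
  [0, 0, 0],
], jaw=[1, 1, 1, 1], yaw=[0, 0, 0, 0])

```text
time: 19.98
ee_pos: [0.4749, -0.2139, 0.2744]
tcp_rot: [180.0, 0.0, -9.0]
wrist_force: [-5.0, -0.1, 3.8]
opening: 0.0334
grasp_force: 61.3
```

Call:
move_arm([
  [0.001, -0.0002, 0],
  [0.001, -0.0001, 0],
  [0, 0, 0],
], jaw=[1, 1, 1], yaw=[0, 0, 0])

```text
time: 20.23
ee_pos: [0.4757, -0.2141, 0.274]
tcp_rot: [180.0, 0.3, -9.0]
wrist_force: [-14.8, 2.1, 6.8]
opening: 0.0335
grasp_force: 61.6
```

```bash
python3 side.py
```

```text
plate_rear side 0.97 [337. 304.] grill xz [0.0678 0.0404]
plate_rear side 0.5 [205. 400.] grill xz [-0.234  -0.2781]
plate_front side 0.92 [268. 294.] grill xz [-0.0638  0.0672]
plate_front side 0.44 [350. 296.] grill xz [0.0921 0.0641]
plate_spout side 0.95 [254. 282.] grill xz [-0.0898  0.0962]
plate_front top 0.28 [423. 320.] grill xy at z .05,.1,.15 [array([-0.1576, -0.1743]), array([-0.1608, -0.1638]), array([-0.1639, -0.1533])]
plate_front top 0.22 [362. 208.] grill xy at z .05,.1,.15 [array([0.0944, 0.0002]), array([0.0815, 0.0039]), array([0.0685, 0.0076])]
t 20.6333 grasp [-0.0892 -0.0007  0.1191] [-14.3   2.1   7.8]
```

The tongue is against the rear wall (15 N reaction). I'll lower the front onto the catch, then release.

Call:
move_arm([
  [-0.0005, 0, -0.001],
  [0, 0, -0.002],
  [0, 0, -0.002],
  [0, 0, -0.002],
  [0, 0, -0.001],
  [0, 0, 0],
], jaw=[1, 1, 1, 1, 1, 1], yaw=[0, 0, 0, 0, 0, 0])

```text
time: 21.13
ee_pos: [0.4741, -0.2139, 0.2653]
tcp_rot: [180.0, 0.5, -9.0]
wrist_force: [-22.1, 2.6, 8.4]
opening: 0.0333
grasp_force: 61.9
```

Call:
move_arm([
  [-0.0005, 0, -0.001],
  [0, 0, -0.001],
  [0, 0, -0.001],
  [0, 0, -0.001],
  [0, 0, 0],
], jaw=[1, 1, 1, 1, 1], yaw=[0, 0, 0, 0, 0])

```text
time: 21.55
ee_pos: [0.4735, -0.2137, 0.2612]
tcp_rot: [-180.0, 0.5, -9.0]
wrist_force: [-21.1, 2.9, 8.4]
opening: 0.0334
grasp_force: 61.9
```

```bash
python3 side.py
```

```text
plate_rear side 0.64 [339. 305.] grill xz [0.0717 0.0389]
plate_rear side 0.18 [390. 243.] grill xz [0.1591 0.195 ]
plate_front side 0.64 [268. 296.] grill xz [-0.0646  0.0613]
plate_front side 0.59 [374. 211.] grill xz [0.1274 0.2636]
plate_spout side 0.8 [251. 288.] grill xz [-0.0957  0.08  ]
plate_spout side 0.68 [268. 296.] grill xz [-0.0661  0.0594]
plate_spout top 0.27 [273. 165.] grill xy at z .05,.1,.15 [array([0.174 , 0.2309]), array([0.1579, 0.2257]), array([0.1419, 0.2204])]
t 21.95 grasp [-0.0913 -0.0008  0.1063] [-22.8   3.    7.3]
```

Call:
move_arm([
  [-0.0015, 0.0002, 0],
  [0, 0, -0.001],
  [0, 0, -0.001],
  [-0.0005, 0, -0.001],
  [0, 0, -0.001],
  [0, 0, 0],
], jaw=[1, 1, 1, 1, 1, 1], yaw=[0, 0, 0, 0, 0, 0])

```text
time: 22.45
ee_pos: [0.4722, -0.2138, 0.2575]
tcp_rot: [-180.0, 0.4, -9.0]
wrist_force: [-16.6, 2.9, 7.0]
opening: 0.0336
grasp_force: 61.7
```

Call:
move_arm([
  [0, 0, 0],
  [0, 0, 0],
  [0, 0, 0],
  [0, 0, 0],
  [0, 0, 0],
  [0, 0, 0],
], jaw=[0.6, 0.58, 0.55, 0.5, 0.4, 0.3], yaw=[0, 0, 0, 0, 0, 0])

```text
time: 22.95
ee_pos: [0.4742, -0.214, 0.2585]
tcp_rot: [180.0, -0.0, -9.0]
wrist_force: [0.6, -0.7, 1.3]
opening: 0.0595
grasp_force: 0.0
```

```bash
python3 side.py
```

```text
plate_rear side 0.8 [337. 302.] grill xz [0.068 0.047]
plate_rear side 0.53 [306. 318.] grill xz [0.0065 0.001 ]
plate_front side 0.85 [271. 302.] grill xz [-0.061   0.0449]
plate_spout side 0.95 [253. 291.] grill xz [-0.0925  0.073 ]
plate_rear top 0.34 [361. 209.] grill xy at z .05,.1,.15 [array([0.0915, 0.0031]), array([0.0787, 0.0067]), array([0.0658, 0.0102])]
plate_front top 0.36 [425. 322.] grill xy at z .05,.1,.15 [array([-0.1606, -0.1786]), array([-0.1636, -0.168 ]), array([-0.1667, -0.1573])]
t 23.35 grasp [-0.0908 -0.0009  0.1035] [0.4 1.2 0.3]
```

Call:
move_arm([
  [0, 0, 0.015],
  [0, 0, 0.015],
  [0, 0, 0.01],
  [-0.006, 0.001, 0.003],
  [-0.006, 0.001, 0],
  [0, 0, 0],
  [0, 0, 0],
  [0, 0, 0],
  [0, 0, 0],
], jaw=[0.2, 0.2, 0.2, 0.5, 1, 1, 1, 1, 1], yaw=[0, 0, 0, 0, 0, 0, 0, 0, 0])

```text
time: 24.1
ee_pos: [0.4619, -0.212, 0.3009]
tcp_rot: [-180.0, 0.0, -9.0]
wrist_force: [0.2, -0.9, 0.1]
opening: 0.0001
grasp_force: 0.0
```

```bash
python3 side.py;python3 -c "
from h import *
a=cv2.resize(camera('side')[200:350,225:375,::-1],(400,400),interpolation=2);b=cv2.resize(camera('top')[175:300,300:425,::-1],(400,400),interpolation=2)
cv2.imwrite('pics/p9.png',np.hstack([a,b]))"
```

```text
plate_rear side 0.69 [337. 302.] grill xz [0.0681 0.0475]
plate_front side 0.86 [268. 297.] grill xz [-0.0657  0.057 ]
plate_spout side 0.77 [252. 291.] grill xz [-0.0949  0.0742]
plate_rear top 0.91 [362. 219.] grill xy at z .05,.1,.15 [array([ 0.0661, -0.0018]), array([0.0542, 0.002 ]), array([0.0424, 0.0057])]
plate_rear top 0.29 [424. 322.] grill xy at z .05,.1,.15 [array([-0.1628, -0.1762]), array([-0.1657, -0.1656]), array([-0.1687, -0.1551])]
plate_spout top 0.28 [362. 206.] grill xy at z .05,.1,.15 [array([0.0983, 0.0001]), array([0.0852, 0.0038]), array([0.0721, 0.0075])]
t 24.5 grasp [-0.1029 -0.0008  0.1465] [0.4 0.2 0.1]
```

View pics/p9.png

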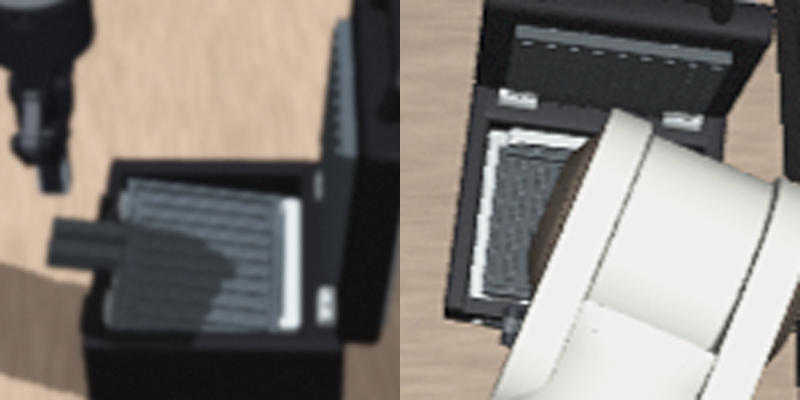

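The tongue is under the lip (lip strip at crop 290,265), the front rests on the catch inside the wall, and the spout is in the notch. Now I'll press.

Call:
move_arm([
  [0, 0, -0.01],
  [0, 0, -0.012],
  [0, 0, -0.01],
  [0, 0, -0.005],
  [0, 0, -0.003],
  [0, 0, -0.003],
  [0, 0, 0],
], jaw=[1, 1, 1, 1, 1, 1, 1], yaw=[0, 0, 0, 0, 0, 0, 0])

```text
time: 25.18
ee_pos: [0.4615, -0.2119, 0.2583]
tcp_rot: [-180.0, 0.1, -9.0]
wrist_force: [-1.7, -0.0, 2.5]
opening: 0.0
grasp_force: 1.0
```

Call:
move_arm([
  [0, 0, -0.002],
  [0, 0, -0.002],
  [0, 0, -0.002],
  [0, 0, -0.002],
  [0, 0, 0],
], jaw=[1, 1, 1, 1, 1], yaw=[0, 0, 0, 0, 0])

```text
time: 25.6
ee_pos: [0.462, -0.2121, 0.2503]
tcp_rot: [180.0, -0.0, -9.0]
wrist_force: [-0.6, -0.6, 1.2]
opening: -0.0002
grasp_force: 0.8
```

Call:
move_arm([
  [0, 0, -0.002],
  [0, 0, -0.002],
  [0, 0, -0.002],
  [0, 0, -0.002],
  [0, 0, 0],
], jaw=[1, 1, 1, 1, 1], yaw=[0, 0, 0, 0, 0])

```text
time: 26.02
ee_pos: [0.4619, -0.212, 0.242]
tcp_rot: [-180.0, 0.0, -9.0]
wrist_force: [-0.8, 0.7, -0.1]
opening: -0.0001
grasp_force: 0.2
```

Call:
move_arm([
  [0, 0, -0.002],
  [0, 0, -0.002],
  [0, 0, -0.002],
  [0, 0, -0.001],
  [0, 0, 0],
], jaw=[1, 1, 1, 1, 1], yaw=[0, 0, 0, 0, 0])

```text
time: 26.43
ee_pos: [0.4619, -0.212, 0.2356]
tcp_rot: [-180.0, 0.0, -9.0]
wrist_force: [-3.6, 0.5, 5.0]
opening: -0.0
grasp_force: 2.7
```

```bash
python3 side.py
```

```text
plate_rear side 0.62 [337. 306.] grill xz [0.0675 0.0368]
plate_front side 0.88 [268. 306.] grill xz [-0.0659  0.033 ]
plate_front side 0.64 [335. 300.] grill xz [0.0631 0.0528]
plate_spout side 0.65 [253. 296.] grill xz [-0.0945  0.0588]
plate_rear top 0.97 [364. 218.] grill xy at z .05,.1,.15 [array([ 0.0687, -0.0081]), array([ 0.0568, -0.0041]), array([ 0.0448, -0.0001])]
plate_spout top 0.27 [356. 246.] grill xy at z .05,.1,.15 [array([-0.0014,  0.0044]), array([-0.0107,  0.0079]), array([-0.0199,  0.0114])]
t 26.8333 grasp [-0.103  -0.0008  0.0807] [-3.3  0.9  5.1]
```

Call:
move_arm([
  [0, 0, -0.001],
  [0, 0, -0.001],
  [0, 0, -0.001],
  [0, 0, 0],
], jaw=[1, 1, 1, 1], yaw=[0, 0, 0, 0])

```text
time: 27.17
ee_pos: [0.4617, -0.2119, 0.2351]
tcp_rot: [180.0, -0.1, -9.0]
wrist_force: [-11.3, 4.7, 24.3]
opening: -0.0003
grasp_force: 12.4
```

Call:
move_arm([
  [0, 0, -0.001],
  [0, 0, -0.001],
  [0, 0, -0.001],
  [0, 0, 0],
], jaw=[1, 1, 1, 1], yaw=[0, 0, 0, 0])

```text
time: 27.5
ee_pos: [0.4616, -0.2119, 0.2347]
tcp_rot: [179.9, -0.2, -9.0]
wrist_force: [-19.9, 8.8, 46.0]
opening: -0.0001
grasp_force: 23.5
```

It has hit a hard stop with the spout top at z≈62 mm, so the plate is home. I'll retract and rotate the tool for the lid.

Call:
move_arm([
  [0, 0, 0.006],
  [0, 0, 0.02],
  [0, 0, 0.03],
  [0, 0, 0.03],
  [0, 0, 0.03],
  [0, 0, 0.03],
  [0, 0, 0.03],
  [0, 0, 0.03],
  [0, 0, 0.014],
  [0, 0, 0],
], jaw=[1, 1, 1, 1, 1, 1, 1, 1, 0.5, 0], yaw=[0, 0, 0, 0.1, 0.1, 0.12, 0.12, 0.12, 0.12, 0.12])

```text
time: 28.33
ee_pos: [0.4622, -0.2121, 0.4532]
tcp_rot: [179.7, -0.2, 37.2]
wrist_force: [0.5, -0.6, -0.5]
opening: 0.0232
grasp_force: 0.0
```

Call:
move_arm([
  [0, 0, 0],
  [0, 0, 0],
  [0, 0, 0],
  [0, 0, 0],
  [0, 0, 0],
  [0, 0, 0],
  [0, 0, 0],
], jaw=[0, 0, 0, 0, 0, 0, 0], yaw=[0.12, 0.12, 0.12, 0.12, 0.12, 0.12, 0.05])

```text
time: 28.92
ee_pos: [0.4623, -0.2121, 0.4492]
tcp_rot: [180.0, -0.0, 81.4]
wrist_force: [-0.8, 0.3, -0.1]
opening: 0.0852
grasp_force: 0.0
```

```bash
python3 side.py
python3 - <<'E'
from h import *
r={}
for c in("side","top"):
    camera(c);d=pinpoint(c,"lid_handle");r[c]=d[0]["xy"];print(c,d[0]["xy"],d[0]["confidence"])
a=-.157;R=np.array([[np.cos(a),-np.sin(a),0],[np.sin(a),np.cos(a),0],[0,0,1]]);G=np.array([.5638,-.2273,0])
X=tri(r["top"],r["side"]);print(X,R.T@(X-G))
for c in r:
    o,v=ray(c,r[c]);o=R.T@(o-G);v=R.T@v
    for f in(1.5,1.55,1.6,1.65,1.7,1.75):
        p=np.array([.088-.195*np.cos(f)+.026*np.sin(f),0,.073+.195*np.sin(f)+.026*np.cos(f)]);print(c,f,p.round(3),(proj(c,R@p+G)-r[c]).round(1))
b=bot.get_obs();print(b["q"],b["ee_pos"],b["tcp_rot"])
a=cv2.resize(camera('side')[200:350,225:375,::-1],(400,400),interpolation=2);b=cv2.resize(camera('top')[175:300,300:425,::-1],(400,400),interpolation=2)
cv2.imwrite('pics/p10.png',np.hstack([a,b]))
E
```

```text
plate_rear side 0.97 [338. 302.] grill xz [0.0685 0.047 ]
plate_rear side 0.31 [390. 244.] grill xz [0.1593 0.1918]
plate_front side 0.84 [268. 307.] grill xz [-0.0661  0.0302]
plate_front side 0.56 [348. 292.] grill xz [0.0873 0.0735]
plate_spout side 0.73 [249. 301.] grill xz [-0.1025  0.047 ]
plate_spout side 0.22 [334. 300.] grill xz [0.0608 0.053 ]
plate_rear top 0.75 [360. 220.] grill xy at z .05,.1,.15 [array([0.0645, 0.0007]), array([0.0527, 0.0044]), array([0.0409, 0.0081])]
plate_rear top 0.68 [191. 168.] grill xy at z .05,.1,.15 [array([0.1365, 0.4292]), array([0.1219, 0.4162]), array([0.1073, 0.4032])]
plate_front top 0.73 [356. 273.] grill xy at z .05,.1,.15 [array([-0.0664, -0.0046]), array([-0.0731, -0.0007]), array([-0.0798,  0.0031])]
plate_front top 0.45 [271. 165.] grill xy at z .05,.1,.15 [array([0.1718, 0.2359]), array([0.1558, 0.2304]), array([0.1398, 0.2249])]
plate_spout top 0.6 [373. 164.] grill xy at z .05,.1,.15 [array([ 0.2094, -0.0143]), array([ 0.192 , -0.0101]), array([ 0.1745, -0.0058])]
t 29.3167 grasp [-0.1029 -0.0008  0.2945] [0.5 0.3 0.6]
side [374.3, 209.0] 0.79
top [374.2, 166.6] 0.96
[ 0.69025047 -0.24630033  0.26699296] [0.12786604 0.00100463 0.26699296]
side 1.5 [0.1   0.    0.269] [-16.2  -1.1]
side 1.55 [0.11  0.    0.268] [-10.3  -0.6]
side 1.6 [0.12  0.    0.267] [-4.5  0.1]
side 1.65 [0.129 0.    0.265] [1.2 1. ]
side 1.7 [0.139 0.    0.263] [6.9 2.2]
side 1.75 [0.148 0.    0.26 ] [12.4  3.6]
top 1.5 [0.1   0.    0.269] [-0.8 12.8]
top 1.55 [0.11  0.    0.268] [-0.4  8.4]
top 1.6 [0.12  0.    0.267] [0.1 4.1]
top 1.65 [0.129 0.    0.265] [ 0.5 -0.1]
top 1.7 [0.139 0.    0.263] [ 0.8 -4.1]
top 1.75 [0.148 0.    0.26 ] [ 1.1 -7.9]
[-2.46543479e+01  4.91371555e-01  1.04560796e+01  9.99623634e+01
  1.19414274e-03  7.43885277e+01] [ 0.4620012  -0.21204842  0.44951392] [ 1.79997420e+02 -5.19092761e-04  8.09571245e+01]
```

View pics/p10.png

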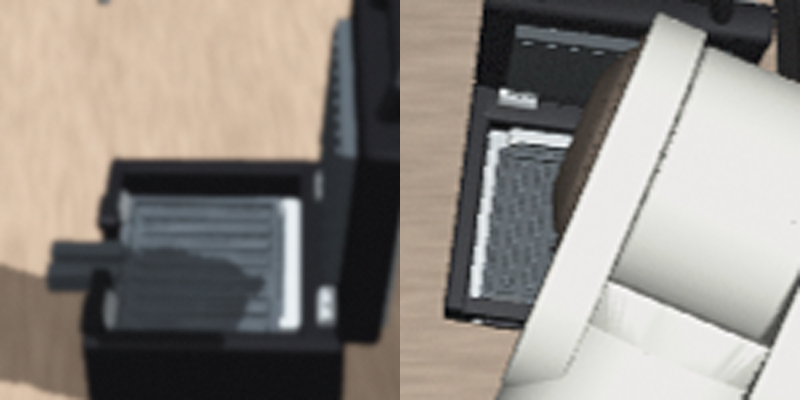

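The plate lies flat in the bed (side crop 205,270), with both steel catch noses visible at the front. The handle is at grill (0.128, 0, 0.266), which puts the lid at about 1.65 rad. I'll hook the far finger behind the bar.

Call:
move_arm([
  [0.015, -0.0023, 0.008],
  [0.022, -0.0034, 0],
  [0.022, -0.0034, 0],
  [0.022, -0.0034, 0],
  [0.022, -0.0034, 0],
  [0.022, -0.0034, 0],
  [0.022, -0.0034, 0],
  [0.022, -0.0034, 0],
  [0.022, -0.0034, 0],
  [0.0135, -0.0021, 0],
], jaw=[0, 0, 0, 0, 0, 0, 0, 0, 0, 0], yaw=[0, 0, 0, 0, 0, 0, 0, 0, 0, 0])

```text
time: 30.45
ee_pos: [0.6682, -0.2438, 0.4562]
tcp_rot: [-179.9, -0.0, 81.0]
wrist_force: [-0.0, -0.1, 0.5]
opening: 0.0851
grasp_force: 0.0
```

Call:
move_arm([
  [0, 0, 0],
  [0, 0, -0.01],
  [0, 0, -0.015],
  [0, 0, -0.01],
  [0, 0, -0.004],
], jaw=[0, 0, 0, 0, 0], yaw=[0, 0, 0, 0, 0])

```text
time: 30.87
ee_pos: [0.666, -0.2436, 0.4169]
tcp_rot: [-179.9, -0.0, 81.0]
wrist_force: [1.0, 0.7, -0.6]
opening: 0.0854
grasp_force: 0.0
```

Call:
move_arm([
  [-0.003, 0.0005, 0],
  [-0.005, 0.0008, 0],
  [-0.005, 0.0008, 0],
  [-0.005, 0.0008, 0],
  [-0.006, 0.001, 0],
  [-0.006, 0.001, 0],
  [-0.006, 0.001, 0],
  [-0.006, 0.001, 0],
], jaw=[0, 0, 0, 0, 0, 0, 0, 0], yaw=[0, 0, 0, 0, 0, 0, 0, 0])

```text
time: 31.53
ee_pos: [0.6238, -0.2366, 0.4193]
tcp_rot: [179.9, 0.0, 81.0]
wrist_force: [3.5, -0.6, 2.5]
opening: 0.0857
grasp_force: 2.0
```

Call:
move_arm([
  [-0.006, 0.001, 0],
  [-0.006, 0.001, 0],
  [-0.006, 0.001, 0],
  [-0.006, 0.001, 0],
  [-0.006, 0.001, 0],
  [-0.006, 0.001, 0],
  [-0.006, 0.001, 0],
  [-0.006, 0.001, 0],
  [-0.004, 0.0006, 0],
], jaw=[0, 0, 0, 0, 0, 0, 0, 0, 0], yaw=[0, 0, 0, 0, 0, 0, 0, 0, 0])

```text
time: 32.28
ee_pos: [0.5718, -0.228, 0.4181]
tcp_rot: [-179.9, -0.0, 81.0]
wrist_force: [4.5, -0.4, -3.0]
opening: 0.0856
grasp_force: 1.8
```

```bash
cat > lid.py <<'E'
from h import *
from scipy.optimize import minimize_scalar
a=-.157;R=np.array([[np.cos(a),-np.sin(a),0],[np.sin(a),np.cos(a),0],[0,0,1]]);G=np.array([.5638,-.2273,0])
bar=lambda f:np.array([.088-.195*np.cos(f)+.026*np.sin(f),0,.073+.195*np.sin(f)+.026*np.cos(f)])
for c in("side","top"):
    camera(c)
    for d in pinpoint(c,"lid_handle")[:2]:
        q=min(np.linspace(-.05,1.75,361),key=lambda f:np.linalg.norm(proj(c,R@bar(f)+G)-d["xy"]))
        print(c,d["confidence"],np.round(d["xy"]),"phi",round(q,3),"bar",bar(q).round(4),"err",np.linalg.norm(proj(c,R@bar(q)+G)-d["xy"]).round(1))
o=bot.get_obs();print("t",o["time"],"tcp grill",(R.T@(np.array(o["ee_pos"])-G)).round(4),np.round(o["wrist_force"],1))
E
python3 lid.py
```

```text
side 0.96 [327. 210.] phi 1.23 bar [0.0473 0.     0.2655] err 0.9
side 0.17 [332. 299.] phi -0.05 bar [-0.1081  0.      0.0892] err 88.4
top 0.4 [424. 320.] phi -0.01 bar [-0.1073  0.      0.097 ] err 77.0
t 32.4833 tcp grill [0.0084 0.0006 0.4188] [-0.2  0.5  0.2]
```

Call:
move_arm([
  [0.002, -0.0003, 0.015],
  [0.001, -0.0002, 0.025],
  [0.015, -0.0024, 0.015],
  [0.015, -0.0023, 0],
  [0.015, -0.0023, 0],
  [0.015, -0.0024, 0],
  [0, 0, -0.01],
  [0, 0, -0.019],
  [0, 0, -0.01],
], jaw=[0, 0, 0.5, 1, 1, 1, 1, 1, 1], yaw=[0, 0, 0, 0, 0, 0, 0, 0, 0])

```text
time: 33.23
ee_pos: [0.6362, -0.2381, 0.4323]
tcp_rot: [-179.9, -0.0, 81.0]
wrist_force: [0.0, -0.4, -0.7]
opening: 0.0005
grasp_force: 0.0
```

```bash
python3 lid.py
python3 - <<'E'
import numpy as np
bar=lambda f:np.array([.088-.195*np.cos(f)+.026*np.sin(f),.073+.195*np.sin(f)+.026*np.cos(f)])
def tcp(f):
    w=np.clip((f-.5)/.4,0,1)
    dx=w*(.0145+.0065*np.sin(f))+(1-w)*.004; dz=w*(.0065*np.cos(f)-.004)+(1-w)*.0065
    return bar(f)+[dx,dz+.173]
prev=None
for f in np.r_[np.arange(1.23,.0,-.06),0.03,-.02]:
    p=tcp(f)
    if prev is not None:
        d=p-prev;print(round(f,2),p.round(4),np.round([d[0]*.9877,-d[0]*.1564,d[1]],4))
    else: print(p)
    prev=p
E
```

```text
side 0.89 [324. 207.] phi 1.21 bar [0.0435 0.     0.2646] err 2.6
t 33.4333 tcp grill [0.0724 0.0006 0.435 ] [-0.3 -0.3 -0.2]
[0.06795453 0.43664804]
1.17 [0.0563 0.4342] [-0.0115  0.0018 -0.0024]
1.11 [0.0449 0.4311] [-0.0113  0.0018 -0.0031]
1.05 [0.0337 0.4273] [-0.0111  0.0018 -0.0038]
0.99 [0.0227 0.4229] [-0.0109  0.0017 -0.0045]
0.93 [0.012  0.4177] [-0.0106  0.0017 -0.0051]
0.87 [4.000e-04 4.125e-01] [-0.0114  0.0018 -0.0053]
0.81 [-0.0118  0.407 ] [-0.0121  0.0019 -0.0055]
0.75 [-0.0236  0.4009] [-0.0116  0.0018 -0.0061]
0.69 [-0.0349  0.3941] [-0.0111  0.0018 -0.0068]
0.63 [-0.0456  0.3867] [-0.0106  0.0017 -0.0074]
0.57 [-0.0557  0.3787] [-0.01    0.0016 -0.0079]
0.51 [-0.0652  0.3703] [-0.0093  0.0015 -0.0085]
0.45 [-0.0723  0.3607] [-0.007   0.0011 -0.0095]
0.39 [-0.0785  0.3507] [-0.0061  0.001  -0.01  ]
0.33 [-0.0841  0.3403] [-0.0055  0.0009 -0.0104]
0.27 [-0.089   0.3296] [-0.0049  0.0008 -0.0107]
0.21 [-0.0933  0.3186] [-0.0042  0.0007 -0.011 ]
0.15 [-0.0969  0.3073] [-0.0036  0.0006 -0.0112]
0.09 [-0.0999  0.2959] [-0.0029  0.0005 -0.0114]
0.03 [-0.1021  0.2843] [-0.0022  0.0004 -0.0116]
0.03 [-0.1021  0.2843] [ 0. -0.  0.]
-0.02 [-0.1035  0.2746] [-0.0013  0.0002 -0.0097]
```

Call:
move_arm([
  [-0.005, 0.0008, 0],
  [-0.011, 0.0017, 0],
  [-0.0113, 0.0018, -0.0025],
  [-0.0111, 0.0018, -0.004],
  [-0.0109, 0.0017, -0.0045],
  [-0.0106, 0.0017, -0.006],
  [0, 0, 0],
], jaw=[1, 1, 1, 1, 1, 1, 1], yaw=[0, 0, 0, 0, 0, 0, 0])

```text
time: 34.02
ee_pos: [0.5739, -0.2283, 0.4193]
tcp_rot: [179.9, 0.0, 81.0]
wrist_force: [-0.4, 0.3, -0.7]
opening: 0.0001
grasp_force: 0.0
```

```bash
python3 lid.py
```

```text
side 0.39 [268. 298.] phi -0.05 bar [-0.1081  0.      0.0892] err 27.4
t 34.2167 tcp grill [0.0121 0.0006 0.4182] [-0.7  0.2 -0.7]
```

```bash
cat > lm.py <<'E'
from h import *
o={}
for c in("side","top"):
    camera(c)
    for t in("lid","grill"):
        d=outline_of(c,t);o[t,c]=d[0]["mask"] if d else None;print(t,c,[(round(q["confidence"],2),int(q["mask"].sum())) for q in d[:2]])
    print([(np.round(q["xy"]),round(q["confidence"],2)) for q in pinpoint(c,"lid_handle")])
np.save("lm.npy",o,allow_pickle=True)
E
cat > lf.py <<'E'
from fit import *
import fit as F;F.S=2
o=np.load("lm.npy",allow_pickle=True).item()
for c in("side","top"):
    m=o["lid",c]
    if m is None: continue
    M=cv2.resize(m.astype(np.uint8),None,fx=2,fy=2,interpolation=0)
    r=[]
    for f in np.arange(-.04,1.72,.04):
        h=hulls(c,[place(b,.5638,-.2273,-.157) for b in lid(f)]);r.append(((h&M).sum()/(h|M).sum(),round(f,2)))
    print(c,sorted(r)[-4:])
E
python3 lm.py; python3 lf.py
```

```text
lid side [(0.9, 5286), (0.68, 2832)]
grill side [(0.66, 9046)]
[(array([298., 220.]), 0.82)]
lid top [(0.75, 779)]
grill top [(0.61, 1151)]
[]
side [(np.float64(0.7286119372017429), np.float64(0.88)), (np.float64(0.7524019642730054), np.float64(0.92)), (np.float64(0.7620489811179659), np.float64(1.0)), (np.float64(0.7790543036571851), np.float64(0.96))]
top [(np.float64(0.19513706055443705), np.float64(1.08)), (np.float64(0.19809941520467836), np.float64(1.04)), (np.float64(0.19925766751318616), np.float64(0.96)), (np.float64(0.19958748710897214), np.float64(1.0))]
```

The lid has followed to about 0.96 rad. I'll continue along the arc.

Call:
move_arm([
  [-0.0114, 0.0018, -0.006],
  [-0.0121, 0.0019, -0.0055],
  [-0.0116, 0.0018, -0.006],
  [-0.011, 0.0018, -0.007],
  [-0.0106, 0.0017, -0.0075],
  [-0.01, 0.0016, -0.008],
  [-0.0093, 0.0015, -0.0085],
  [0, 0, 0],
], jaw=[1, 1, 1, 1, 1, 1, 1, 1], yaw=[0, 0, 0, 0, 0, 0, 0, 0])

```text
time: 35.28
ee_pos: [0.4984, -0.2162, 0.3681]
tcp_rot: [-179.9, -0.0, 81.0]
wrist_force: [-0.6, 0.1, 0.1]
opening: 0.0
grasp_force: 0.0
```

```bash
python3 lm.py; python3 lf.py; python3 lid.py
```

```text
lid side [(0.85, 7356), (0.16, 10491)]
grill side [(0.77, 10513)]
[(array([260., 243.]), 0.59)]
lid top [(0.84, 1664)]
grill top [(0.63, 1904)]
[]
side [(np.float64(0.8238005267376618), np.float64(0.4)), (np.float64(0.8357074472714613), np.float64(0.52)), (np.float64(0.8427011843743666), np.float64(0.44)), (np.float64(0.8449704830313781), np.float64(0.48))]
top [(np.float64(0.2501551109042966), np.float64(0.44)), (np.float64(0.2520351810186132), np.float64(0.56)), (np.float64(0.2522903174853894), np.float64(0.48)), (np.float64(0.2524123512383403), np.float64(0.52))]
side 0.7 [260. 245.] phi 0.485 bar [-0.0724  0.      0.1869] err 0.6
top 0.25 [423. 322.] phi -0.02 bar [-0.1075  0.      0.0951] err 77.0
t 35.8833 tcp grill [-0.065   0.0007  0.369 ] [ 0.1 -0.3 -0.6]
```

Call:
move_arm([
  [-0.008, 0.0012, -0.009],
  [-0.006, 0.001, -0.01],
  [-0.0055, 0.0009, -0.0104],
  [-0.005, 0.0008, -0.0107],
  [-0.0042, 0.0007, -0.011],
  [-0.0036, 0.0006, -0.0112],
  [-0.003, 0.0005, -0.0114],
  [0, 0, 0],
], jaw=[1, 1, 1, 1, 1, 1, 1, 1], yaw=[0, 0, 0, 0, 0, 0, 0, 0])

```text
time: 36.55
ee_pos: [0.4635, -0.2105, 0.2934]
tcp_rot: [-179.8, -0.0, 81.0]
wrist_force: [-1.1, -0.4, 0.5]
opening: 0.0001
grasp_force: 0.0
```

Call:
move_arm([
  [-0.002, 0.0003, -0.006],
  [-0.001, 0, -0.005],
  [0, 0, -0.003],
  [0, 0, -0.002],
  [0, 0, 0],
], jaw=[1, 1, 1, 1, 1], yaw=[0, 0, 0, 0, 0])

```text
time: 36.97
ee_pos: [0.4613, -0.2104, 0.2799]
tcp_rot: [180.0, 0.0, 81.0]
wrist_force: [-1.8, 0.3, 1.9]
opening: 0.0001
grasp_force: 1.0
```

```bash
python3 lid.py
```

```text
side 0.56 [247. 283.] phi -0.025 bar [-0.1076  0.      0.0941] err 2.5
side 0.33 [205. 401.] phi -0.05 bar [-0.1081  0.      0.0892] err 122.4
t 37.1667 tcp grill [-0.1038  0.0006  0.2798] [-2.6  1.3  6. ]
```

Call:
move_arm([
  [0, 0, -0.0015],
  [0, 0, -0.001],
  [0, 0, -0.001],
  [0, 0, 0],
], jaw=[1, 1, 1, 1], yaw=[0, 0, 0, 0])

```text
time: 37.5
ee_pos: [0.4611, -0.2104, 0.2794]
tcp_rot: [179.8, 0.1, 81.0]
wrist_force: [-10.6, 4.7, 28.7]
opening: -0.0
grasp_force: 14.4
```

Call:
move_arm([
  [0, 0, 0.005],
  [0, 0, 0.02],
  [0, 0, 0.03],
  [0, 0, 0.03],
  [-0.02, 0.02, 0.02],
  [-0.03, 0.03, 0],
  [0, 0, 0],
], jaw=[1, 1, 1, 1, 1, 1, 1], yaw=[0, 0, 0, 0, 0, 0, 0])

```text
time: 38.08
ee_pos: [0.4086, -0.1584, 0.3826]
tcp_rot: [179.9, -0.0, 81.0]
wrist_force: [0.5, -0.1, 0.6]
opening: 0.0001
grasp_force: 0.0
```

```bash
python3 lid.py; python3 lm.py; python3 lf.py
python3 - <<'E'
from h import *
for t in("copper_tin","tea_box","egg_timer","garlic_1"):
    for c in("top","side"): print(t,c,[np.round(d["xy"]) for d in pinpoint(c,t)[:1]],end=" ")
E
```

```text
side 0.87 [247. 283.] phi -0.02 bar [-0.1075  0.      0.0951] err 3.1
side 0.63 [388. 241.] phi 1.75 bar [0.1483 0.     0.2602] err 28.7
t 38.2833 tcp grill [-0.16    0.0416  0.3807] [ 1.1  1.  -0.1]
lid side [(0.58, 7865)]
grill side [(0.93, 10533)]
[(array([248., 281.]), 0.68)]
lid top [(0.7, 3261)]
grill top [(0.62, 3522), (0.6, 3368)]
[]
side [(np.float64(0.8669952142206017), np.float64(0.08)), (np.float64(0.8896641574985524), np.float64(0.04)), (np.float64(0.8948700052346885), np.float64(-0.04)), (np.float64(0.8961685043493439), np.float64(0.0))]
top [(np.float64(0.6192997519557336), np.float64(0.72)), (np.float64(0.6282963583089158), np.float64(0.84)), (np.float64(0.6384424603174603), np.float64(0.76)), (np.float64(0.6451993636783496), np.float64(0.8))]
copper_tin top [array([191., 171.])] copper_tin side [array([368., 197.])] tea_box top [array([272., 164.])] tea_box side [array([389., 243.])] egg_timer top [array([349., 169.])] egg_timer side [array([401., 308.])] garlic_1 top [array([422., 321.])] garlic_1 side [array([203., 399.])]
```

The lid is shut: it met a hard stop, and the side fit gives 0 rad. The other things stand where they were, so I'm handing in.

```bash
python3 -c "
from h import *
print(bot.job_done())"
```

```text
the job is handed in; nothing more can be done
None
```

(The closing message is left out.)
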